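# Push the counter bell through the rail opening onto its cork spot

## Robot

A 6-joint arm with a two-finger parallel gripper is mounted at the origin on a cart in front of the work surface, level with it; the furniture and walls round the work are solid. World frame = base frame: x ahead of the robot, y to its left, z up, the work surface at z = 0. Lengths are in m, angles in rad, forces in N, time in s.
With the tool pointing down it reaches from about 0.4 to 0.825 m from the base axis. Payload 7 kg.
Tool frame: the origin (TCP) lies midway between the tips of the shut fingers; the grasp point (between the pads) lies 19 mm behind it; y points along the fingers, z is the direction in which the jaws open and shut, and the axes are right-handed (so a half turn about y gives the same grasp; the last joint's range is limited). The gripper opens to 88 mm and grips with 3 to 60 N. Pads are 19 mm wide; open, the fingers measure 130 mm over their backs; the gripper's body (78 mm by 193 mm) begins 47 mm behind the grasp point.
Start: joints at [-0.848, 0.359, 0.012, 0, -1.224, -0.288], TCP at [0.284, -0.612, 0.227] pointing down, gripper open.
Joint ranges: [-3.07, 3.07], [-1.43, 2.12], [-1.02, 1.25], [-3.03, 1.67], [-3.05, -0], [-3.03, 3.03]. Speed limits (rad/s): [2.39, 2.39, 3.01, 3.14, 3.14, 3.14].

## Interface

Orientations are given as [roll, pitch, yaw] about the fixed x, y, z axes, in that order (R = Rz(yaw) Ry(pitch) Rx(roll)).
In Python, from station import arm gives the robot as it stands.
- The arm moves only by the tool move_arm, never from a script. Its argument "deltas" is a list of rows, each an object with "dp": the shift along the tool's x, y, z in mm, a list of three; "rotation": the turn, a rotation vector about the tool's x, y, z in degrees, a list of three. A call has 1 to 5 rows; each row shifts and turns the pose as measured when the row begins, along the tool's axes as they then stand; what a row does not reach is not made up. A row lasts 1/12 s, in which the tool goes at most 41.7 mm and 7.16 degrees, less where a joint would pass 70% of its speed; a pose out of reach is approached as far as the arm can. A call is refused whole if a number of a shift passes 41.7 or a number of a turn 7.16, either way. A call with a gripper value outside its range is refused whole. "jaw" is the closure in counts, from 0 (fully open) to 255 (shut), set as the call begins (left out, the last holds). The fingers move at their own pace and stop on an object; "squeeze" is the grip in N (left out, the last holds). Time passes only in rows, so rows that do not move let the fingers close. It gives the time, the measured TCP pose, the force and the opening at its end, in the units of the state.
- arm.get_state(): the state, without advancing time (a new reading comes with each control period).
- arm.grab_frame(name): name is "side" or "top" or "wrist"; returns a dict with "pixels" (400x640x3 uint8, red, green, blue), "z_map" (400x640 float32, m along the optical axis (not along the pixel's ray), 0 where there is no reading), "fx", "fy", "cx", "cy" (pixels), "k1" (the pictures are not rectified: a ray, as slopes to the right and down, at radius r is drawn at 1 + k1 r^2 times it, then the intrinsics apply), "cam_to_world" (4x4, takes a point from camera to world coordinates); the wrist camera has in their place "mount" (4x4, takes a point from camera to tool coordinates, whose origin is the TCP and whose axes are the tool frame's). Camera axes: x right, y down, z forward; pixel columns grow to the right and rows downward; lengths in m; the calibration is good to about 2 mm. A picture is of the moment at which its call begins: read the wrist's pose just before it.
- arm.job_done(): hands the job in, once; it reports no verdict.
The state is a dict: "t": time; "q": joint angles; "qd": joint speeds; "joint_efforts": joint torques, N m; "eef_pos": TCP position; "ee_rot": TCP orientation; "force": force on the tool from outside, world axes, zero at the start; "moment": the same for the moment, N m; "width": finger opening in m.
Only numpy, scipy, OpenCV 4.12 (cv2) and the standard library are available. Lean on these libraries where they do the work, as an engineer would, in place of code of your own. Each camera call takes 0.05 s, during which the arm holds its last target.

## Task

Put the counter bell out for the customers: with the fingertips, push it along the worktop through the opening in the low rail and on until it stands on the round cork spot on the other side, its whole foot inside the spot's edge. Only push it: do not grip it, lift it or tip it, do not push hard against the rail, and leave the other things on the worktop where they are.

Things in the scene. Friction and masses are not known exactly. Their poses are not given: they have to be found in the camera images.
- service_bell: Counter bell, loose, about 0.2 kg: round black foot, diameter 67 mm, 8 mm high, upright sides; on it a pale steel dome, 64 mm wide at its lower edge, and a fixed button (49 mm high in all). Origin: centre of its underside, z up. It slides on the worktop and stays where it is left. It starts 0.1 to 0.35 m from the rail's opening, on the rail's +y side.
- pass_rail: Low fixed rail, steel posts with brass bars, two pieces in line with an opening between. Origin: middle of the opening, on the worktop. Its x runs along the rail, its y through the opening: +y to the bell, -y to the cork spot. Opening: 76 mm, between posts of diameter 16 mm at x = +46 and -46 mm. Posts 36 mm high; outer ends at x = +161 and -161 mm. Yaw within 0.25 rad of 0.
- cork_spot: Round cork spot with a thin brass edge, diameter 104 mm (cork 100 mm), flush with the worktop: nothing to catch on. Origin: its centre. It lies 140 to 170 mm past the opening on the rail's -y side, up to 20 mm off the opening's middle line.
- sugar_jar: Bystander to be left alone: white sugar jar with steel pourer, 68 mm wide, 134 mm high. Origin: centre of its underside.
- timer: Bystander to be left alone: cream kitchen timer on its foot, 21 x 66 x 62 mm. Origin: centre of its underside.
- teaspoon_a: Bystander to be left alone: teaspoon with red handle, 132 mm long, 11 mm high, lying flat. Origin: centre of its underside.
- marker_1: Bystander to be left alone: red marker pen, 134 mm long, 18 mm thick, lying flat. Origin: centre of its underside.
- dosing_cup: Bystander to be left alone: steel dosing cup, 58 mm wide, 50 mm high. Origin: centre of its underside.
Things that resemble listed ones, but are neither listed nor needed, are in the scene too. What is shaped like the service_bell but blue or purple is not meant.

How it is judged:
On the way:
1. the bell slides through the opening between the two posts (y of service_bell in the frame of pass_rail between -0.02 and 0.02 m and x of service_bell in the frame of pass_rail between -0.012 and 0.012 m and height (world z) of service_bell below 0.01 m), for 0.04 s.
At the end, for the whole second after the job is handed in: The bell stands upright (within 0.08 rad) and still on the worktop, its centre within 20 mm of the cork spot's centre, and the fingers do not touch it (horizontal distance between service_bell and cork_spot below 0.02 m and height (world z) of service_bell below 0.006 m and angle between service_bell's own z axis and vertical below 0.08 rad and linear speed of service_bell below 0.01 m/s and contact force between service_bell and the fingers below 0.1 N).
It fails at once if the bell is lifted off the worktop (more than 10 mm) (height (world z) of service_bell above 0.01 m).
It fails at once if the bell is tipped by more than 0.3 rad (angle between service_bell's own z axis and vertical above 0.3 rad).
It fails at once if the bell is taken between the fingers (the grasp point comes within 20 mm of the bell's axis, below 50 mm, while a finger touches it) (horizontal distance between the grasp point and service_bell below 0.02 m and height (world z) of the grasp point below 0.05 m and contact force between the fingers and service_bell above 0.5 N).
It fails at once if the bell or the robot is pressed against the rail with more than 30 N (contact force between pass_rail and service_bell above 30 N or contact force between pass_rail and the arm above 30 N or contact force between pass_rail and the fingers above 30 N).
It fails at once if a bystander is moved by more than 20 mm (distance of any of sugar_jar, timer, teaspoon_a, marker_1, dosing_cup from where it was at the start of the episode above 0.02 m).
It also fails if it takes over 58 s, if anything falls off the work surface, if the arm or the gripper's body presses on something with over 40 N, if the wrist force passes 120 N, or if a joint passes its speed limit or range.

## Working session

There is one attempt and no reset: what is moved stays moved. The work goes in short steps, Python scripts to look and compute and a tool call to move; the robot and the scene stay as the last step left them, time stands still between calls to the robot, and variables do not carry over. Pictures are saved under pics/ and viewed, and the job is handed in when it is done.

Besides the shell and the picture viewer there is one more tool, called after "Call:" by a JSON object that holds its "method" and its "body", one argument or row to a line. move_arm: Moves the arm, as the interface text tells. Its arguments: {"type":"object","properties":{"deltas":{"type":"array","items":{"type":"object","properties":{"dp":{"type":"array","items":{"type":"number"}},"rotation":{"type":"array","items":{"type":"number"}}}}},"jaw":{"type":"number"},"squeeze":{"type":"number"}},"required":["deltas"]}

```bash
mkdir -p pics; cat > h.py <<'E'
import numpy as np, cv2
from station import arm
def grab(n,f):
    d=arm.grab_frame(n); cv2.imwrite('pics/'+f,cv2.cvtColor(d['pixels'],cv2.COLOR_RGB2BGR)); return d
def ray(d,u,v):
    x=(u-d['cx'])/d['fx'];y=(v-d['cy'])/d['fy'];k=d['k1']
    a,b=x,y
    for _ in range(20):
        s=1+k*(a*a+b*b);a,b=x/s,y/s
    return np.array([a,b,1.])
def onplane(d,u,v,z,T=None):
    T=d['cam_to_world'] if T is None else T
    r=T[:3,:3]@ray(d,u,v);o=T[:3,3]
    return o+r*(z-o[2])/r[2]
E
python3 - <<'E'
from h import *
import pickle
s=arm.get_state();print(s)
for n in('top','side'):
    d=grab(n,n+'0.png');pickle.dump(d,open(n+'0.pkl','wb'));print(n,d['fx'],d['k1'],np.round(d['cam_to_world'],3))
E
```

```text
{'t': 0.0, 'q': array([-8.47934167e-01,  3.59406085e-01,  1.10671240e-02, -3.45038810e-04,
       -1.22412000e+00, -2.88048703e-01]), 'qd': array([-1.54531745e-04,  1.46041652e-03, -5.16464097e-04,  6.37260053e-05,
       -1.59617541e-03,  7.59392893e-04]), 'joint_efforts': array([ 2.81075936e-04, -5.82715631e+01,  2.93050700e+01,  6.99755743e+00,
        6.74096664e-03, -1.71473589e-04]), 'eef_pos': array([ 0.28407163, -0.61177074,  0.2256148 ]), 'ee_rot': array([-1.56911005e+00,  1.61374296e-04,  4.34696088e-01]), 'force': array([ 0.12844304, -0.19565884,  0.26505096]), 'moment': array([ 0.02623795, -0.00829542,  0.01085912]), 'width': 0.08776321581616611}
top 389.3221742538594 -0.029975508106147387 [[ 0.029 -0.996  0.089  0.396]
 [-0.999 -0.027  0.021 -0.06 ]
 [-0.019 -0.09  -0.996  1.137]
 [ 0.     0.     0.     1.   ]]
side 401.35548538785423 0.010009455981712588 [[-0.927 -0.222  0.303  0.095]
 [-0.375  0.582 -0.722  0.913]
 [-0.016 -0.782 -0.623  0.873]
 [ 0.     0.     0.     1.   ]]
```

View pics/top0.png

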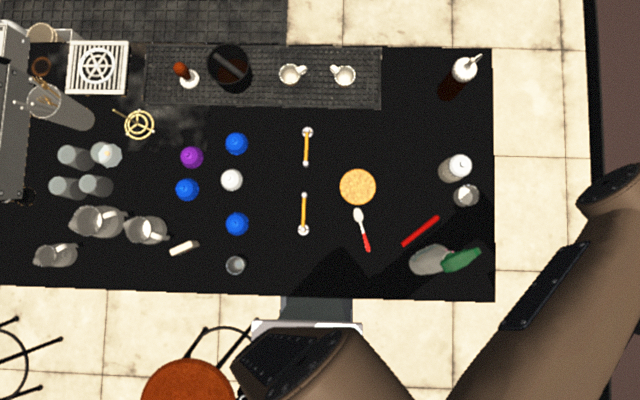

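View pics/side0.png

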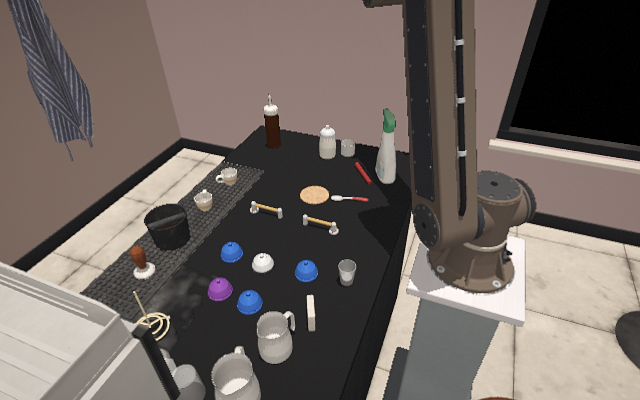

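```bash
python3 - <<'E'
from h import *
import pickle
d=pickle.load(open('top0.pkl','rb'));im=cv2.cvtColor(d['pixels'],cv2.COLOR_RGB2BGR)
cv2.imwrite('pics/c1.png',cv2.resize(im[115:275,160:400],None,fx=3.3,fy=3.3,interpolation=cv2.INTER_CUBIC))
s=pickle.load(open('side0.pkl','rb'));im=cv2.cvtColor(s['pixels'],cv2.COLOR_RGB2BGR)
cv2.imwrite('pics/c2.png',cv2.resize(im[170:330,190:390],None,fx=3.5,fy=3.5,interpolation=cv2.INTER_CUBIC))
def cen(lo,hi,roi,p):
    h=cv2.cvtColor(d['pixels'],cv2.COLOR_RGB2HSV);m=cv2.inRange(h,lo,hi);k=np.zeros_like(m);x0,x1,y0,y1=roi;k[y0:y1,x0:x1]=m[y0:y1,x0:x1]
    M=cv2.moments(k,True);print(M['m00'],end=' ');return M['m10']/M['m00'],M['m01']/M['m00']
for n,lo,hi,roi,z in [('bell',(0,0,90),(180,90,255),(215,250,165,195),.025),('cork',(5,60,90),(30,255,255),(335,380,165,208),0),
 ('blueA',(100,100,60),(130,255,255),(220,255,130,158),.025),('blueB',(100,100,60),(130,255,255),(172,202,175,203),.025),('blueC',(100,100,60),(130,255,255),(222,252,208,238),.025),
 ('purple',(130,80,50),(160,255,255),(175,206,143,170),.025)]:
    c=cen(lo,hi,roi,0);print(n,np.round(c,1),np.round(onplane(d,*c,z),4))
E
```

```text
397.0 bell [231.1 179.5] [0.5514 0.2311 0.025 ]
1083.0 cork [357.2 186.4] [ 0.5439 -0.1362  0.    ]
449.0 blueA [236.1 143.3] [0.6585 0.2218 0.025 ]
467.0 blueB [186.7 189.2] [0.5197 0.3598 0.025 ]
464.0 blueC [236.6 223.5] [0.4245 0.2087 0.025 ]
451.0 purple [191.3 156.9] [0.6152 0.352  0.025 ]
```

View pics/c1.png

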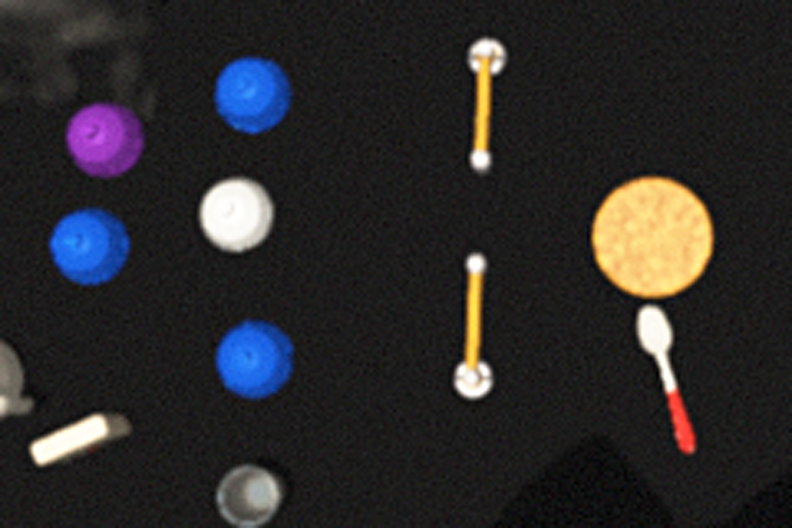

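View pics/c2.png

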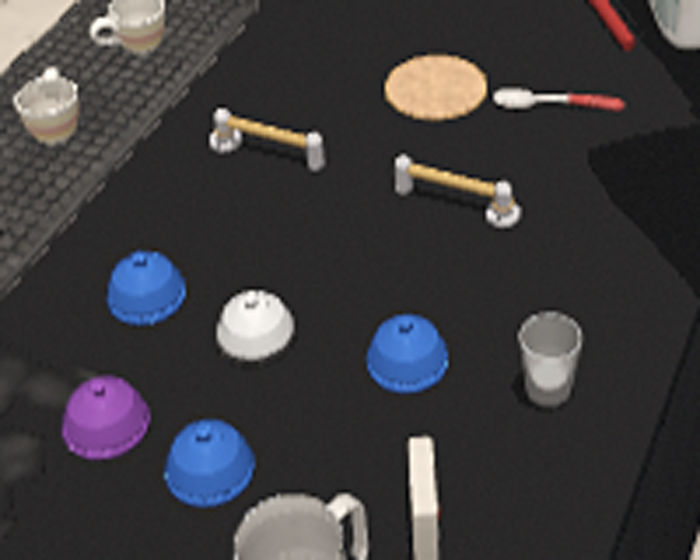

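```bash
python3 - <<'E'
from h import *
import pickle
d=pickle.load(open('top0.pkl','rb'));s=pickle.load(open('side0.pkl','rb'))
def cloud(d):
    P=[]
    Z=d['z_map'];T=d['cam_to_world'];out=np.full(Z.shape+(3,),np.nan)
    vs,us=np.nonzero(Z>0)
    x=(us-d['cx'])/d['fx'];y=(vs-d['cy'])/d['fy'];a,b=x.copy(),y.copy()
    for _ in range(10):
        q=1+d['k1']*(a*a+b*b);a,b=x/q,y/q
    p=np.stack([a,b,np.ones_like(a)],1)*Z[vs,us][:,None]
    out[vs,us]=p@T[:3,:3].T+T[:3,3];return out
for n,dd in(('top',d),('side',s)):
    c=cloud(dd)
    for (nm,x0,x1,y0,y1) in [('spray',.2,.45,-.5,-.2),('jar',.5,.7,-.55,-.3),('bottle',.7,1,-.6,-.3),('bell',.48,.6,.18,.28),('mid',.3,.7,-.18,.12)]:
        m=(c[...,0]>x0)&(c[...,0]<x1)&(c[...,1]>y0)&(c[...,1]<y1)&(c[...,2]<.45)&(c[...,2]>.02)
        q=c[m]
        if len(q):print(n,nm,len(q),q.min(0).round(3),q.max(0).round(3))
def posts(d):
  g=cv2.cvtColor(d['pixels'],cv2.COLOR_RGB2HSV)
  m=cv2.inRange(g,(0,0,110),(180,80,255));k=np.zeros_like(m);k[120:240,285:325]=m[120:240,285:325]
  n,l,st,ce=cv2.connectedComponentsWithStats(k)
  for i in range(1,n):
    if st[i,4]>5: print(st[i],ce[i].round(1),onplane(d,*ce[i],.036).round(4))
posts(d)
w=grab('wrist','w0.png');print(w['mount'].round(3),w['fx'])
E
```

```text
top spray 1374 [ 0.3   -0.403  0.021] [ 0.441 -0.274  0.247]
top jar 793 [ 0.5   -0.472  0.02 ] [ 0.623 -0.369  0.136]
top bottle 953 [ 0.805 -0.427  0.02 ] [ 0.865 -0.365  0.225]
top bell 295 [0.524 0.206 0.02 ] [0.58 0.26 0.05]
top mid 286 [0.405 0.01  0.02 ] [0.698 0.026 0.039]
side spray 1041 [ 0.296 -0.407  0.02 ] [ 0.45  -0.284  0.248]
side jar 576 [ 0.501 -0.481  0.02 ] [ 0.627 -0.365  0.133]
side bottle 577 [ 0.805 -0.423  0.02 ] [ 0.865 -0.359  0.224]
side bell 245 [0.525 0.211 0.02 ] [0.579 0.263 0.05 ]
side mid 231 [0.407 0.011 0.02 ] [0.699 0.031 0.039]
[302 127  11  11  75] [307.3 131.1] [0.6968 0.0137 0.036 ]
[303 160   6   7  32] [305.2 163.2] [0.6024 0.0165 0.036 ]
[301 192   6   6  31] [303.7 194.6] [0.5118 0.0178 0.036 ]
[298 224  11  12  99] [303.  229.7] [0.412  0.0167 0.036 ]
[[ 0.     0.969  0.247 -0.066]
 [-0.    -0.247  0.969 -0.159]
 [ 1.    -0.     0.     0.001]
 [ 0.     0.     0.     1.   ]] 352.1753552108536
```

View pics/w0.png

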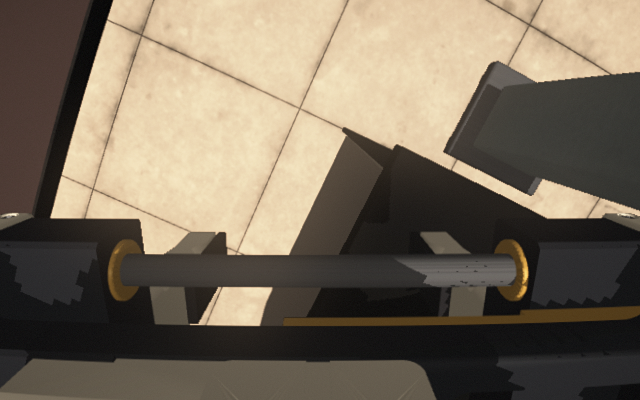

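Call:
{"method": "move_arm", "body": {
  "deltas": [
    {"dp":[0,-22,0],"rotation":[0,-7,0]},
    {"dp":[0,-22,0],"rotation":[0,-7,0]},
    {"dp":[0,-22,0],"rotation":[0,-7,0]},
    {"dp":[0,-22,0],"rotation":[0,-7,0]},
    {"dp":[0,-22,0],"rotation":[0,-7,0]}
  ],
  "jaw": 197
}}

```text
t: 0.57
eef_pos: [0.2826, -0.6089, 0.3305]
ee_rot: [-1.555, -0.009, 1.057]
force: [-0.3, -0.1, 0.1]
width: 0.0601
```

Call:
{"method": "move_arm", "body": {
  "deltas": [
    {"dp":[0,0,0],"rotation":[0,-7,0]},
    {"dp":[0,0,0],"rotation":[0,-7,0]},
    {"dp":[0,0,0],"rotation":[0,-7,0]},
    {"dp":[0,0,0],"rotation":[0,-7,0]},
    {"dp":[0,0,0],"rotation":[0,-2,0]}
  ]
}}

```text
t: 0.98
eef_pos: [0.2833, -0.6104, 0.3369]
ee_rot: [-1.566, -0.008, 1.6]
force: [0.3, -0.2, 1.2]
width: 0.0269
```

Call:
{"method": "move_arm", "body": {
  "deltas": [
    {"dp":[37,0,-13],"rotation":[0,2,0]},
    {"dp":[37,0,-13],"rotation":[0,0,0]},
    {"dp":[37,0,-13],"rotation":[0,0,0]},
    {"dp":[37,0,-13],"rotation":[0,0,0]},
    {"dp":[37,0,-13],"rotation":[0,0,0]}
  ]
}}

```text
t: 1.4
eef_pos: [0.3464, -0.4243, 0.3316]
ee_rot: [-1.558, -0.014, 1.557]
force: [1.2, 0.1, 0.5]
width: 0.0202
```

Call:
{"method": "move_arm", "body": {
  "deltas": [
    {"dp":[37,0,-13],"rotation":[0,0,0]},
    {"dp":[37,0,-13],"rotation":[0,0,0]},
    {"dp":[37,0,-13],"rotation":[0,0,0]},
    {"dp":[37,0,-13],"rotation":[0,0,0]},
    {"dp":[37,0,-13],"rotation":[0,0,0]}
  ]
}}

```text
t: 1.82
eef_pos: [0.4139, -0.2309, 0.3326]
ee_rot: [-1.558, -0.015, 1.555]
force: [1.7, -1.4, -0.0]
width: 0.0199
```

Call:
{"method": "move_arm", "body": {
  "deltas": [
    {"dp":[37,0,-13],"rotation":[0,0,0]},
    {"dp":[37,0,-13],"rotation":[0,0,0]},
    {"dp":[37,0,-13],"rotation":[0,0,0]},
    {"dp":[37,0,-13],"rotation":[0,0,0]},
    {"dp":[37,0,-13],"rotation":[0,0,0]}
  ]
}}

```text
t: 2.23
eef_pos: [0.4814, -0.0368, 0.3357]
ee_rot: [-1.56, -0.017, 1.555]
force: [0.9, 0.1, 0.5]
width: 0.0201
```

Call:
{"method": "move_arm", "body": {
  "deltas": [
    {"dp":[35,0,-20],"rotation":[0,0,0]},
    {"dp":[35,0,-20],"rotation":[0,0,0]},
    {"dp":[35,0,-20],"rotation":[-0.5,0,-0.9]},
    {"dp":[15,0,-10],"rotation":[0,0,0]},
    {"dp":[0,0,0],"rotation":[0,0,0]}
  ]
}}

```text
t: 2.65
eef_pos: [0.5548, 0.0948, 0.3366]
ee_rot: [-1.569, -0.034, 1.563]
force: [-0.1, 0.4, -0.3]
width: 0.0196
```

```bash
cat >> h.py <<'E'
from scipy.spatial.transform import Rotation as Ro
def wrist(f):
    s=arm.get_state();w=grab('wrist',f)
    T=np.eye(4);T[:3,:3]=Ro.from_euler('xyz',s['ee_rot']).as_matrix();T[:3,3]=s['eef_pos']
    w['cam_to_world']=T@w['mount'];return s,w
E
python3 - <<'E'
from h import *
import pickle
s,w=wrist('w1.png');pickle.dump(w,open('w1.pkl','wb'));print(s['eef_pos'],s['ee_rot'],s['width'])
E
```

```text
[0.55478729 0.09480786 0.33658755] [-1.56919156 -0.03421191  1.56250081] 0.019555375057939917
```

View pics/w1.png

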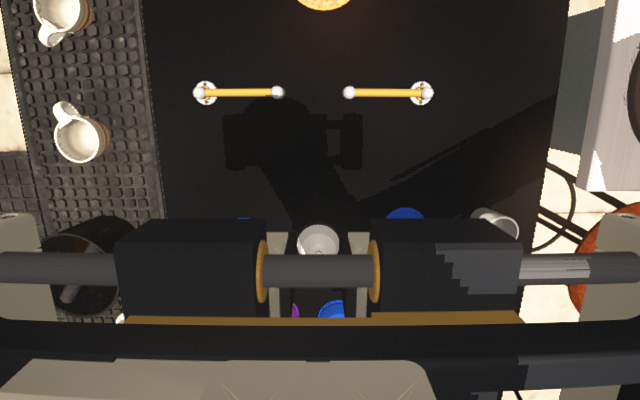

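```bash
python3 - <<'E'
from h import *
import pickle
d=pickle.load(open('w1.pkl','rb'));im=cv2.cvtColor(d['pixels'],cv2.COLOR_RGB2BGR)
cv2.imwrite('pics/c3.png',cv2.resize(im[0:260,180:450],None,fx=2.3,fy=2.3,interpolation=cv2.INTER_CUBIC))
cv2.imwrite('pics/c4.png',cv2.resize(im[75:110,185:445],None,fx=3,fy=3,interpolation=cv2.INTER_CUBIC))
h=cv2.cvtColor(d['pixels'],cv2.COLOR_RGB2HSV)
for nm,u0,u1,v0,v1,z in[('L',268,286,80,105,.036),('R',340,358,80,105,.036),('bell',290,345,215,256,.02)]:
    m=cv2.inRange(h,(0,0,80),(180,70,255));k=np.zeros_like(m);k[v0:v1,u0:u1]=m[v0:v1,u0:u1]
    x,y,ww,hh=cv2.boundingRect(k);print(nm,x,y,ww,hh,onplane(d,x+(ww-1)/2,y+(hh-1)/2,z).round(4),[onplane(d,u,y,z).round(4)[0] for u in(x-.5,x+ww-.5)])
E
```

```text
L 271 85 14 14 [0.6033 0.0178 0.036 ] [np.float64(0.6118), np.float64(0.5943)]
R 342 85 14 14 [0.5146 0.0186 0.036 ] [np.float64(0.5235), np.float64(0.506)]
bell 297 224 42 31 [0.5551 0.2233 0.02  ] [np.float64(0.5849), np.float64(0.5249)]
```

View pics/c3.png

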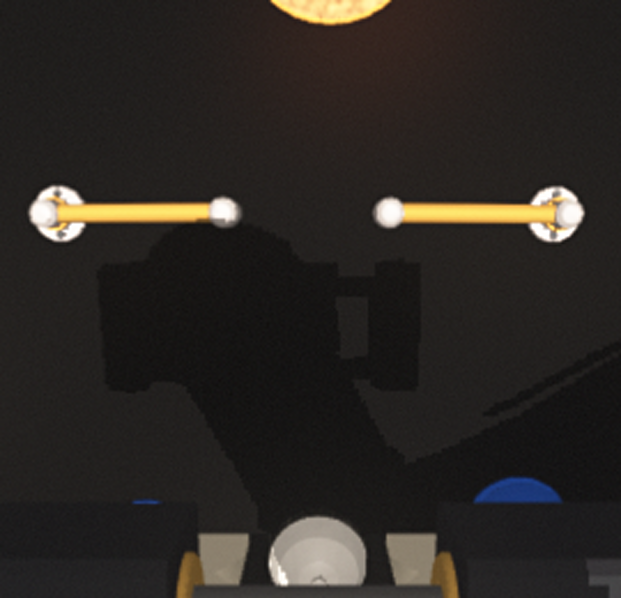

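View pics/c4.png

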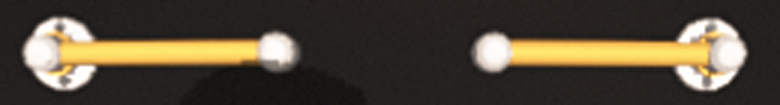

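Call:
{"method": "move_arm", "body": {
  "deltas": [
    {"dp":[41,0,0],"rotation":[0,0,1]},
    {"dp":[41,0,0],"rotation":[0,0,1]},
    {"dp":[41,0,0],"rotation":[0,0,0]},
    {"dp":[41,0,0],"rotation":[0,0,0]},
    {"dp":[41,0,0],"rotation":[0,0,0]}
  ]
}}

```text
t: 3.12
eef_pos: [0.5556, 0.2929, 0.3398]
ee_rot: [-1.569, 0.004, 1.549]
force: [1.5, -1.0, 0.5]
width: 0.0198
```

Call:
{"method": "move_arm", "body": {
  "deltas": [
    {"dp":[10,40,0],"rotation":[0,0,0]},
    {"dp":[0,40,0],"rotation":[0,0,0]},
    {"dp":[0,40,0],"rotation":[0,0,0]},
    {"dp":[0,30,0],"rotation":[0,0,0]},
    {"dp":[0,0,0],"rotation":[0,0,0]}
  ]
}}

```text
t: 3.53
eef_pos: [0.5555, 0.3084, 0.1863]
ee_rot: [-1.574, -0.0, 1.554]
force: [-1.0, -0.9, -0.5]
width: 0.0201
```

Call:
{"method": "move_arm", "body": {
  "deltas": [
    {"dp":[-6,30,0],"rotation":[0,0.5,0]},
    {"dp":[0,30,0],"rotation":[0,0,0]},
    {"dp":[0,20,0],"rotation":[0,0,0]},
    {"dp":[0,0,0],"rotation":[0,0,0]}
  ]
}}

```text
t: 3.87
eef_pos: [0.5579, 0.2996, 0.1098]
ee_rot: [-1.578, -0.001, 1.544]
force: [-0.6, -0.4, -0.2]
width: 0.0201
```

```bash
python3 - <<'E'
from h import *
import pickle
s,w=wrist('w2.png');pickle.dump(w,open('w2.pkl','wb'));print(s['eef_pos'],s['ee_rot'],s['width'])
E
```

```text
[0.55792414 0.29961753 0.10975043] [-1.57755197e+00 -1.09604329e-03  1.54353226e+00] 0.020124807389193894
```

View pics/w2.png

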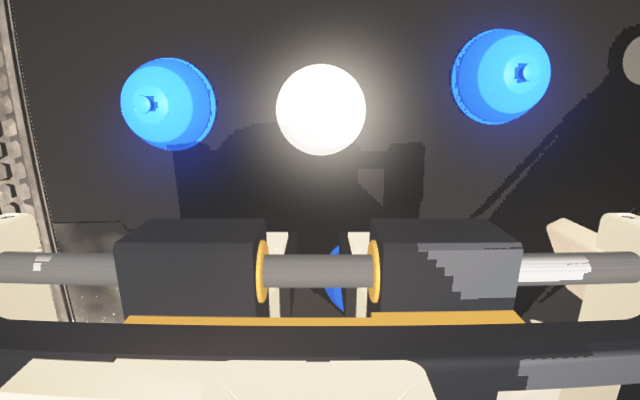

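```bash
cat >> h.py <<'E'
def bell(d,v1=230,thr=150,z=.012):
    h=cv2.cvtColor(d['pixels'],cv2.COLOR_RGB2HSV);m=cv2.inRange(h,(0,0,thr),(180,60,255));m[v1:]=0;m[:,:200]=0;m[:,440:]=0
    n,l,st,ce=cv2.connectedComponentsWithStats(m);i=1+np.argmax(st[1:,4]);x,y,w,hh,_=st[i]
    print('bell px',st[i],ce[i].round(1));c=onplane(d,*ce[i],z);e=[onplane(d,u,ce[i][1],z)[0] for u in(x-.5,x+w-.5)]
    print('bell',c.round(4),'edges x',np.round(e,4),'mid',round(sum(e)/2,4));return c
E
python3 - <<'E'
from h import *
import pickle
bell(pickle.load(open('w2.pkl','rb')))
E
```

```text
bell px [ 271   58  115  104 9030] [329.9 109.5]
bell [0.5477 0.2348 0.012 ] edges x [0.5898 0.5082] mid 0.549
```

```bash
python3 - <<'E'
from h import *
import pickle
for t in(200,225,245):bell(pickle.load(open('w2.pkl','rb')),thr=t)
E
```

```text
bell px [ 276   64   91   92 6540] [320.6 109.1]
bell [0.5542 0.2344 0.012 ] edges x [0.5863 0.5217] mid 0.554
bell px [ 276   64   90   91 6461] [320.6 109.2]
bell [0.5543 0.2344 0.012 ] edges x [0.5863 0.5224] mid 0.5544
bell px [ 276   64   90   91 6394] [320.5 109.1]
bell [0.5543 0.2343 0.012 ] edges x [0.5863 0.5224] mid 0.5543
```

Call:
{"method": "move_arm", "body": {
  "deltas": [
    {"dp":[0,30,3],"rotation":[0,-0.9,0]},
    {"dp":[0,30,0.5],"rotation":[0,0,0]},
    {"dp":[0,25,0],"rotation":[0,0,0]},
    {"dp":[0,12,0],"rotation":[0,0,0]},
    {"dp":[0,0,0],"rotation":[0,0,0]}
  ]
}}

```text
t: 4.33
eef_pos: [0.5662, 0.3055, 0.0288]
ee_rot: [-1.598, -0.015, 1.562]
force: [-0.1, 0.5, 0.2]
width: 0.0201
```

```bash
python3 - <<'E'
from h import *
s,w=wrist('w3.png');print({k:np.round(v,4) for k,v in s.items()})
E
```

```text
{'t': np.float64(4.3333), 'q': array([ 0.8032,  0.473 , -0.3175,  0.0136, -0.7511, -0.8224]), 'qd': array([-0.0042, -0.0301,  0.0336,  0.0096, -0.0462,  0.0007]), 'joint_efforts': array([ 1.60600e-01, -5.92697e+01,  2.20337e+01,  5.34560e+00,
        6.79400e-01,  3.30000e-03]), 'eef_pos': array([0.5662, 0.3055, 0.0288]), 'ee_rot': array([-1.5976, -0.0148,  1.5616]), 'force': array([-0.0755,  0.4626,  0.2475]), 'moment': array([-0.0751,  0.2485, -0.0287]), 'width': np.float64(0.0201)}
```

View pics/w3.png

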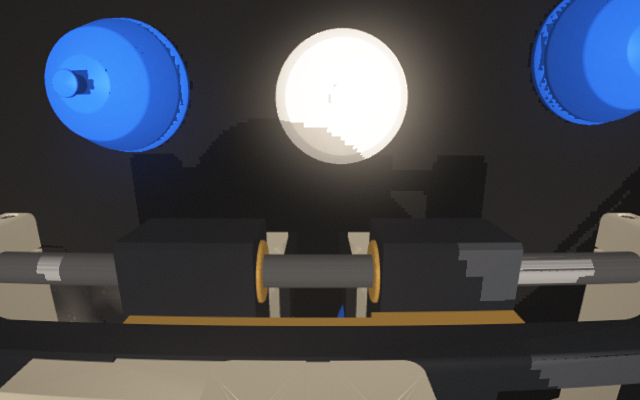

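Call:
{"method": "move_arm", "body": {
  "deltas": [
    {"dp":[-3,0,6],"rotation":[0.8,0,0.4]},
    {"dp":[-2,0,5],"rotation":[0.7,0,0.4]},
    {"dp":[0,0,0],"rotation":[0,0,0]}
  ]
}}

```text
t: 4.63
eef_pos: [0.5575, 0.3026, 0.036]
ee_rot: [-1.576, -0.005, 1.562]
force: [0.2, -0.3, -0.5]
width: 0.0201
```

Call:
{"method": "move_arm", "body": {
  "deltas": [
    {"dp":[0,8,2],"rotation":[0.2,0,0.2]},
    {"dp":[0,8,0],"rotation":[0,0,0]},
    {"dp":[0,0,0],"rotation":[0,0,0]}
  ]
}}

```text
t: 4.88
eef_pos: [0.5568, 0.3043, 0.0224]
ee_rot: [-1.576, -0.005, 1.563]
force: [-0.5, -0.6, -0.1]
width: 0.0202
```

```bash
python3 - <<'E'
from h import *
s=arm.get_state();print({k:np.round(v,4) for k,v in s.items()})
d=grab('side','side1.png');d=grab('top','top1.png')
E
```

```text
{'t': np.float64(4.8833), 'q': array([ 8.073e-01,  4.809e-01, -3.167e-01,  3.000e-04, -7.660e-01,
       -8.155e-01]), 'qd': array([ 0.0044, -0.0159,  0.0106,  0.0017, -0.0188, -0.002 ]), 'joint_efforts': array([ 9.94000e-02, -6.11425e+01,  2.25751e+01,  5.44860e+00,
        2.51900e-01,  2.40000e-03]), 'eef_pos': array([0.5568, 0.3043, 0.0224]), 'ee_rot': array([-1.5759, -0.0051,  1.5629]), 'force': array([-0.5396, -0.5602, -0.1407]), 'moment': array([-0.0471,  0.1285, -0.0003]), 'width': np.float64(0.0202)}
```

View pics/side1.png

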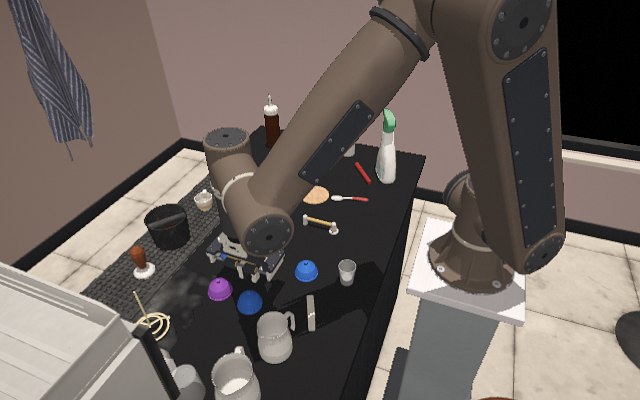

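View pics/top1.png

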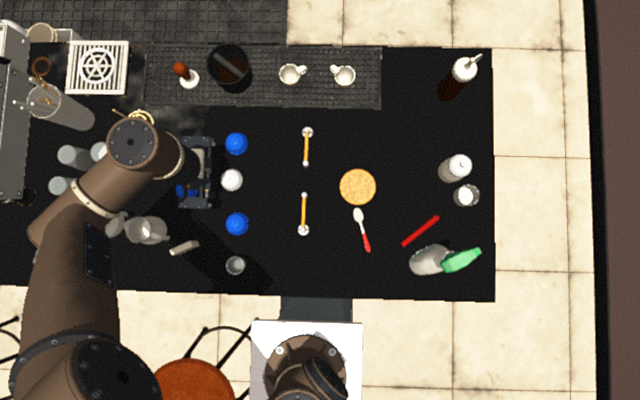

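Call:
{"method": "move_arm", "body": {
  "deltas": [
    {"dp":[0,6,1.5],"rotation":[0.2,0,0.2]},
    {"dp":[0,6,1],"rotation":[0,0,0]},
    {"dp":[0,4,0.5],"rotation":[0,0,0]},
    {"dp":[0,0,0],"rotation":[0,0,0]}
  ]
}}

```text
t: 5.32
eef_pos: [0.5539, 0.3044, 0.0053]
ee_rot: [-1.572, -0.001, 1.563]
force: [-0.2, 0.7, -0.4]
width: 0.02
```

Call:
{"method": "move_arm", "body": {
  "deltas": [
    {"dp":[-10,0,0],"rotation":[0,0,0]},
    {"dp":[-8,0,0],"rotation":[0,0,0]},
    {"dp":[-8,0,0],"rotation":[0,0,0]},
    {"dp":[-8,0,0],"rotation":[0,0,0]},
    {"dp":[-8,0,0],"rotation":[0,0,0]}
  ]
}}

```text
t: 5.73
eef_pos: [0.5534, 0.2598, 0.0044]
ee_rot: [-1.572, -0.001, 1.565]
force: [0.9, 1.0, -0.3]
width: 0.0197
```

```bash
python3 - <<'E'
from h import *
s,w=wrist('w4.png');print(s['eef_pos'],s['ee_rot'],s['force']);bell(w,thr=225)
E
```

```text
[0.55338072 0.25976166 0.00443738] [-1.57201519e+00 -5.21093248e-04  1.56477487e+00] [ 0.94555718  0.98479184 -0.3060654 ]
bell px [  246    92   145   138 15997] [318.5 162.2]
bell [0.5523 0.2166 0.012 ] edges x [0.584  0.5211] mid 0.5526
```

View pics/w4.png

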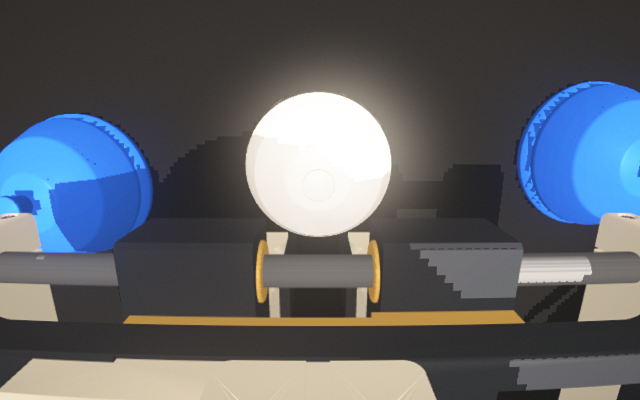

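Call:
{"method": "move_arm", "body": {
  "deltas": [
    {"dp":[-10,0,-1],"rotation":[0,0,0]},
    {"dp":[-10,0,-1],"rotation":[0,0,0]},
    {"dp":[-10,0,-1],"rotation":[0,0,0]},
    {"dp":[-10,0,-1],"rotation":[0,0,0]},
    {"dp":[-10,0,-1],"rotation":[0,0,0]}
  ]
}}

```text
t: 6.2
eef_pos: [0.5584, 0.2043, 0.0052]
ee_rot: [-1.573, -0.001, 1.564]
force: [-1.0, 0.5, -1.4]
width: 0.0198
```

Call:
{"method": "move_arm", "body": {
  "deltas": [
    {"dp":[-10,-0.5,-0.5],"rotation":[0,0,0]},
    {"dp":[-10,0,-0.5],"rotation":[0,0,0]},
    {"dp":[-10,0,-0.5],"rotation":[0,0,0]},
    {"dp":[-8,0,-0.5],"rotation":[0,0,0]},
    {"dp":[-5,0,0],"rotation":[0,0,0]}
  ]
}}

```text
t: 6.62
eef_pos: [0.5602, 0.1549, 0.0057]
ee_rot: [-1.572, -0.001, 1.562]
force: [0.8, 0.4, -0.6]
width: 0.02
```

```bash
python3 - <<'E'
from h import *
import pickle
s,w=wrist('w5.png');print(s['eef_pos'],s['ee_rot'],s['force']);bell(w,thr=225)
pickle.dump(w,open('w5.pkl','wb'))
E
```

```text
[0.56023085 0.15492543 0.00569943] [-1.57244982e+00 -1.21612035e-03  1.56232410e+00] [ 0.8006369   0.43143772 -0.55493628]
bell px [  247    93   144   137 15799] [318.4 162.3]
bell [0.5591 0.112  0.012 ] edges x [0.5905 0.5276] mid 0.5591
```

View pics/w5.png

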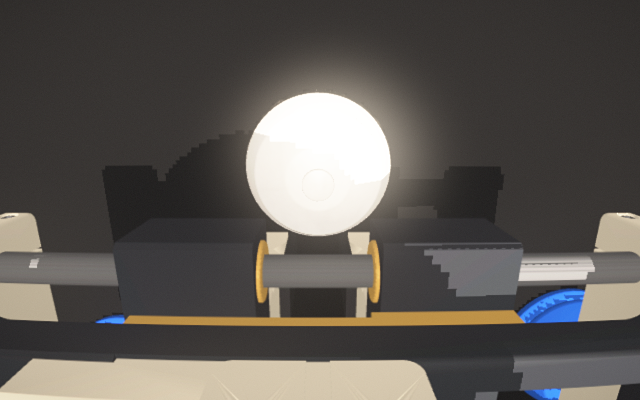

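Call:
{"method": "move_arm", "body": {
  "deltas": [
    {"dp":[-10,0,0],"rotation":[0,0,0]},
    {"dp":[-10,0,0],"rotation":[0,0,0]},
    {"dp":[-10,0,0],"rotation":[0,0,0]},
    {"dp":[-8,0,0],"rotation":[0,0,0]},
    {"dp":[-3,0,0],"rotation":[0,0,0]}
  ]
}}

```text
t: 7.08
eef_pos: [0.5599, 0.1104, 0.0057]
ee_rot: [-1.573, -0.001, 1.563]
force: [0.2, 1.1, -0.4]
width: 0.0202
```

```bash
python3 - <<'E'
from h import *
import pickle
s,w=wrist('w6.png');print(s['eef_pos'],s['ee_rot'],s['force']);bell(w,thr=225)
pickle.dump(w,open('w6.pkl','wb'))
d=grab('top','top2.png');im=cv2.cvtColor(d['pixels'],cv2.COLOR_RGB2BGR)
cv2.imwrite('pics/c5.png',cv2.resize(im[120:240,220:400],None,fx=4,fy=4,interpolation=cv2.INTER_CUBIC))
E
```

```text
[0.55990005 0.11037796 0.00573224] [-1.57275444e+00 -1.39914350e-03  1.56301140e+00] [ 0.15055361  1.07993302 -0.39360076]
bell px [ 253   94  137   90 7708] [329.6 135.9]
bell [0.5539 0.056  0.012 ] edges x [0.587  0.5282] mid 0.5576
```

View pics/w6.png

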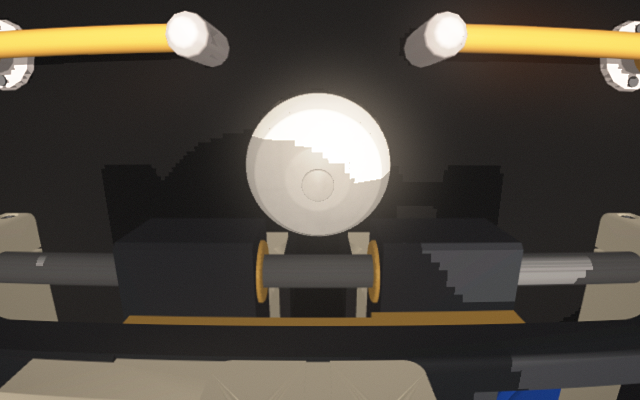

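View pics/c5.png

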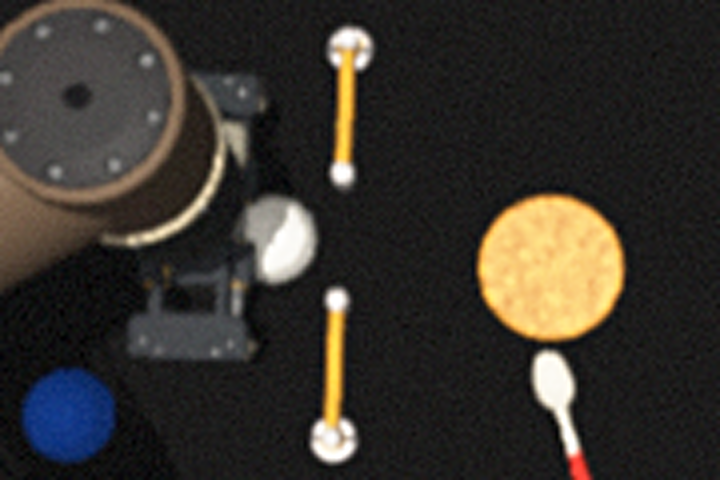

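```bash
python3 - <<'E'
from h import *
import pickle
d=pickle.load(open('w6.pkl','rb'))
for u,v,z in((187,34,.036),(447,34,.036),(219,50,.0),(414,50,0),(318.5,164.5,.012)):print(onplane(d,u,v,z).round(4))
E
```

```text
[0.6036 0.0189 0.036 ]
[0.5144 0.0196 0.036 ]
[0.6023 0.0187 0.    ]
[0.5163 0.0195 0.    ]
[0.5588 0.0684 0.012 ]
```

Call:
{"method": "move_arm", "body": {
  "deltas": [
    {"dp":[-7,0,0.3],"rotation":[0,0,0]},
    {"dp":[-7,0,0],"rotation":[0,0,0]},
    {"dp":[-7,0,0],"rotation":[0,0,0]},
    {"dp":[-7,0,0],"rotation":[0,0,0]},
    {"dp":[-5,0,0],"rotation":[0,0,0]}
  ]
}}

```text
t: 7.6
eef_pos: [0.5599, 0.0765, 0.0058]
ee_rot: [-1.574, -0.002, 1.565]
force: [-0.3, 1.0, -0.0]
width: 0.0199
```

```bash
python3 - <<'E'
from h import *
s,w=wrist('w7.png');print(s['eef_pos'],s['ee_rot'],s['force'])
E
```

```text
[0.55985313 0.07652416 0.00582271] [-1.57358589 -0.00175043  1.56493061] [-0.28551196  0.97684014 -0.01211646]
```

View pics/w7.png

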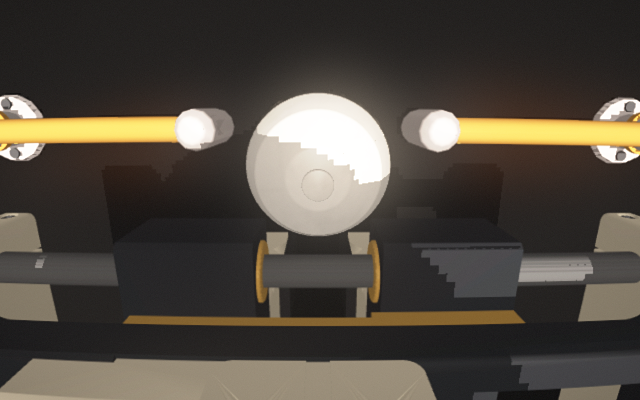

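Call:
{"method": "move_arm", "body": {
  "deltas": [
    {"dp":[-7,0,0],"rotation":[0,0,0]},
    {"dp":[-7,0,-0.2],"rotation":[0,0,0]},
    {"dp":[-7,0,0],"rotation":[0,0,0]},
    {"dp":[-7,0,0],"rotation":[0,0,0]},
    {"dp":[-5,0,0],"rotation":[0,0,0]}
  ]
}}

```text
t: 8.07
eef_pos: [0.5597, 0.0399, 0.0057]
ee_rot: [-1.573, -0.002, 1.565]
force: [-0.3, 1.8, 0.4]
width: 0.0201
```

```bash
python3 - <<'E'
from h import *
s,w=wrist('w8.png');print(s['eef_pos'],s['ee_rot'],s['force'])
E
```

```text
[0.55971336 0.03990245 0.00574489] [-1.57342818 -0.00169529  1.56475259] [-0.33972819  1.81642208  0.43716429]
```

View pics/w8.png

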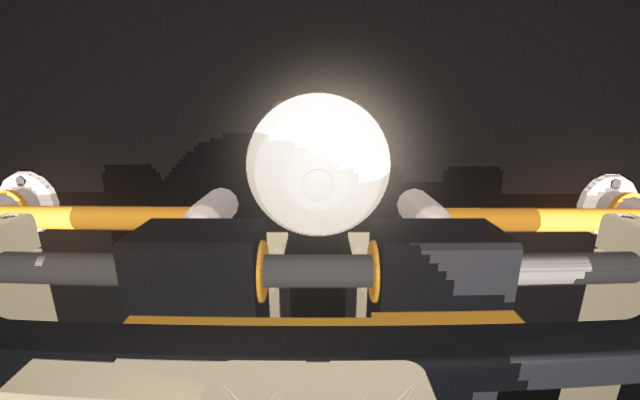

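Call:
{"method": "move_arm", "body": {
  "deltas": [
    {"dp":[-5,0,0],"rotation":[0,0,0]},
    {"dp":[-4,0,0],"rotation":[0,0,0]},
    {"dp":[-4,0,0],"rotation":[0,0,0]}
  ]
}}

```text
t: 8.37
eef_pos: [0.5596, 0.0251, 0.0057]
ee_rot: [-1.573, -0.002, 1.564]
force: [0.6, 1.5, 0.1]
width: 0.0204
```

Call:
{"method": "move_arm", "body": {
  "deltas": [
    {"dp":[-5,0,0],"rotation":[0,0,0]},
    {"dp":[-5,0,0],"rotation":[0,0,0]},
    {"dp":[-5,0,0],"rotation":[0,0,0]}
  ]
}}

```text
t: 8.62
eef_pos: [0.5595, 0.009, 0.0057]
ee_rot: [-1.573, -0.002, 1.565]
force: [-0.4, 2.1, 0.6]
width: 0.0198
```

Call:
{"method": "move_arm", "body": {
  "deltas": [
    {"dp":[-5,0,0],"rotation":[0,0,0]},
    {"dp":[-6,0,0],"rotation":[0,0,0]},
    {"dp":[-6,0,0],"rotation":[0,0,0]}
  ]
}}

```text
t: 8.87
eef_pos: [0.5594, -0.0096, 0.0057]
ee_rot: [-1.573, -0.002, 1.565]
force: [-0.1, 1.3, 0.1]
width: 0.02
```

```bash
python3 - <<'E'
from h import *
import pickle
s,w=wrist('w9.png');print(s['eef_pos'],s['ee_rot'],s['force'])
pickle.dump(w,open('w9.pkl','wb'));bell(w,thr=225)
E
```

```text
[ 0.559394   -0.00955596  0.00569755] [-1.57343698 -0.00169567  1.56512551] [-0.11825072  1.28650088  0.12239779]
bell px [ 266   94  123   90 6553] [334.6 133.7]
bell [ 0.5514 -0.0648  0.012 ] edges x [0.581  0.5283] mid 0.5546
```

View pics/w9.png

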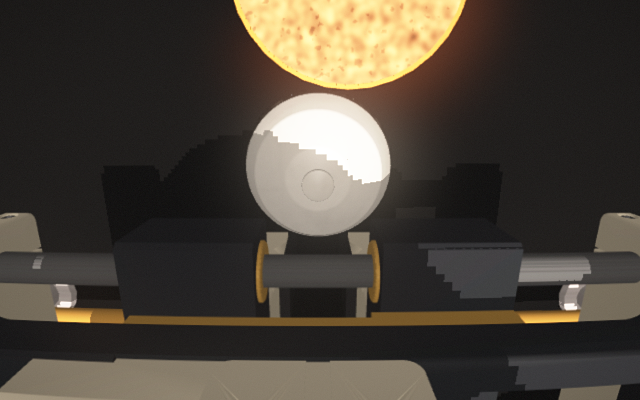

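```bash
python3 - <<'E'
from h import *
import pickle
d=pickle.load(open('w9.pkl','rb'))
h=cv2.cvtColor(d['pixels'],cv2.COLOR_RGB2HSV)
P=[]
for u in range(250,455,5):
    col=np.nonzero((d['pixels'][:90,u,0]>150)&(h[:90,u,1]>60))[0]
    if len(col):P.append(onplane(d,u,col.max()+.5,0)[:2])
P=np.array(P)
from scipy.optimize import least_squares as ls
for r in (.05,.052):
    q=ls(lambda c:np.hypot(*(P-c).T)-r,[.545,-.135]);print(r,q.x,np.abs(q.fun).max())
print(onplane(d,318.5,164.5,.012))
E
```

```text
0.05 [ 0.54448634 -0.1333836 ] 0.0009512802899045367
0.052 [ 0.54451086 -0.13567504] 0.0002567900166898368
[ 0.55835652 -0.05155715  0.012     ]
```

Call:
{"method": "move_arm", "body": {
  "deltas": [
    {"dp":[-7,0,1.3],"rotation":[0,0,0]},
    {"dp":[-7,0,1.3],"rotation":[0,0,0]},
    {"dp":[-7,0,1.3],"rotation":[0,0,0]},
    {"dp":[-7,0,1.3],"rotation":[0,0,0]},
    {"dp":[-7,0,1.3],"rotation":[0,0,0]}
  ]
}}

```text
t: 9.33
eef_pos: [0.5522, -0.0483, 0.0056]
ee_rot: [-1.574, -0.002, 1.565]
force: [1.0, 0.4, -0.1]
width: 0.0201
```

Call:
{"method": "move_arm", "body": {
  "deltas": [
    {"dp":[-7,0,1.3],"rotation":[0,0,0]},
    {"dp":[-7,0,1.3],"rotation":[0,0,0]},
    {"dp":[-5,0,1],"rotation":[0,0,0]},
    {"dp":[-3,0,0.6],"rotation":[0,0,0]}
  ]
}}

```text
t: 9.67
eef_pos: [0.5469, -0.0738, 0.0056]
ee_rot: [-1.574, -0.002, 1.564]
force: [-0.7, 1.2, -0.4]
width: 0.02
```

```bash
python3 - <<'E'
from h import *
import pickle
s,w=wrist('w10.png');print(s['eef_pos'],s['ee_rot'],s['force'])
print(onplane(w,318.5,164.5,.012))
E
```

```text
[ 0.54692714 -0.07382219  0.00563175] [-1.57352217 -0.00163267  1.56409887] [-0.73339135  1.18945262 -0.40646025]
[ 0.54584535 -0.11583227  0.012     ]
```

View pics/w10.png

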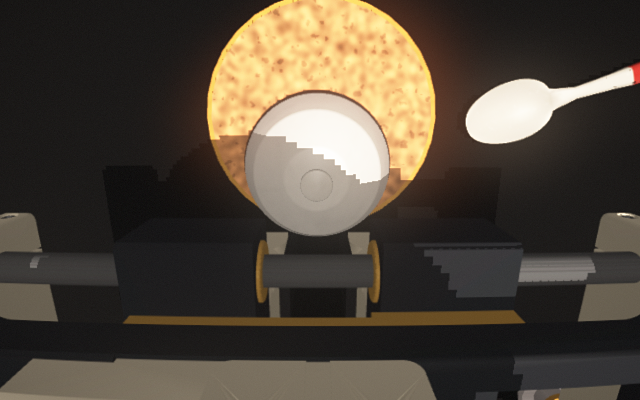

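Call:
{"method": "move_arm", "body": {
  "deltas": [
    {"dp":[-6,0,0.5],"rotation":[0,0,0]},
    {"dp":[-6,0,0.5],"rotation":[0,0,0]},
    {"dp":[-5,0,0.3],"rotation":[0,0,0]},
    {"dp":[-2,0,0],"rotation":[0,0,0]},
    {"dp":[0,0,0],"rotation":[0,0,0]}
  ]
}}

```text
t: 10.13
eef_pos: [0.5451, -0.095, 0.0055]
ee_rot: [-1.573, -0.002, 1.564]
force: [0.4, 0.5, -0.0]
width: 0.0199
```

```bash
python3 - <<'E'
from h import *
s,w=wrist('w11.png');print(s['eef_pos'],s['force'])
print(onplane(w,318.5,164.5,.012))
E
```

```text
[ 0.54511843 -0.09500278  0.00551387] [ 0.37218443  0.48419147 -0.02981847]
[ 0.54403418 -0.13703084  0.012     ]
```

View pics/w11.png

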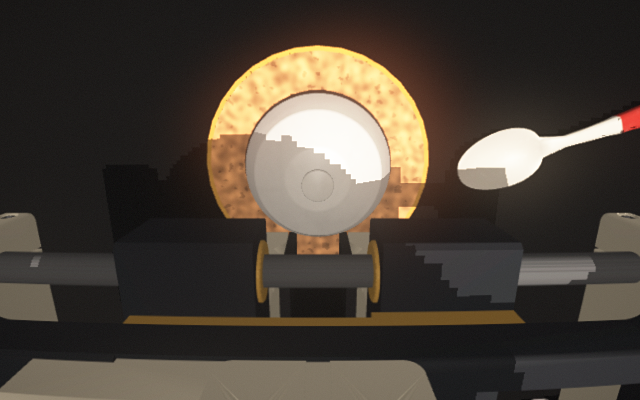

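Bell (318,164) is concentric with the cork (318,~160). I'll back off straight and check.

Call:
{"method": "move_arm", "body": {
  "deltas": [
    {"dp":[5,0,0],"rotation":[0,0,0]},
    {"dp":[10,0,0],"rotation":[0,0,0]},
    {"dp":[10,0,0],"rotation":[0,0,0]},
    {"dp":[10,0,0],"rotation":[0,0,0]},
    {"dp":[0,0,0],"rotation":[0,0,0]}
  ]
}}

```text
t: 10.6
eef_pos: [0.5451, -0.0564, 0.0054]
ee_rot: [-1.572, -0.001, 1.563]
force: [0.3, -0.1, 0.2]
width: 0.0196
```

Call:
{"method": "move_arm", "body": {
  "deltas": [
    {"dp":[0,-15,0],"rotation":[0,0,0]},
    {"dp":[0,-20,0],"rotation":[0,0,0]},
    {"dp":[0,-20,0],"rotation":[0,0,0]},
    {"dp":[0,-15,0],"rotation":[0,0,0]},
    {"dp":[0,0,0],"rotation":[0,0,0]}
  ]
}}

```text
t: 11.02
eef_pos: [0.5436, -0.0517, 0.0767]
ee_rot: [-1.568, 0.0, 1.57]
force: [0.3, 0.3, 0.6]
width: 0.0198
```

Call:
{"method": "move_arm", "body": {
  "deltas": [
    {"dp":[20,-5,0],"rotation":[0,0,0]},
    {"dp":[20,-5,0],"rotation":[0,0,0]},
    {"dp":[20,0,0],"rotation":[0,0,0]},
    {"dp":[10,0,0],"rotation":[0,0,0]},
    {"dp":[0,0,0],"rotation":[0,0,0]}
  ]
}}

```text
t: 11.43
eef_pos: [0.5433, 0.0231, 0.0872]
ee_rot: [-1.569, -0.001, 1.571]
force: [-0.0, 0.0, 0.3]
width: 0.0197
```

```bash
python3 - <<'E'
from h import *
s=arm.get_state();print(s['eef_pos'],s['force'],s['qd'].round(3))
d=grab('top','top9.png');im=cv2.cvtColor(d['pixels'],cv2.COLOR_RGB2BGR)
cv2.imwrite('pics/c9.png',cv2.resize(im[100:290,220:500],None,fx=2.8,fy=2.8,interpolation=cv2.INTER_CUBIC))
grab('side','side9.png')
E
```

```text
[0.54331172 0.0230914  0.08717042] [-0.01433258  0.00245125  0.25482835] [ 0.011  0.002 -0.01  -0.002  0.004  0.008]
```

View pics/c9.png

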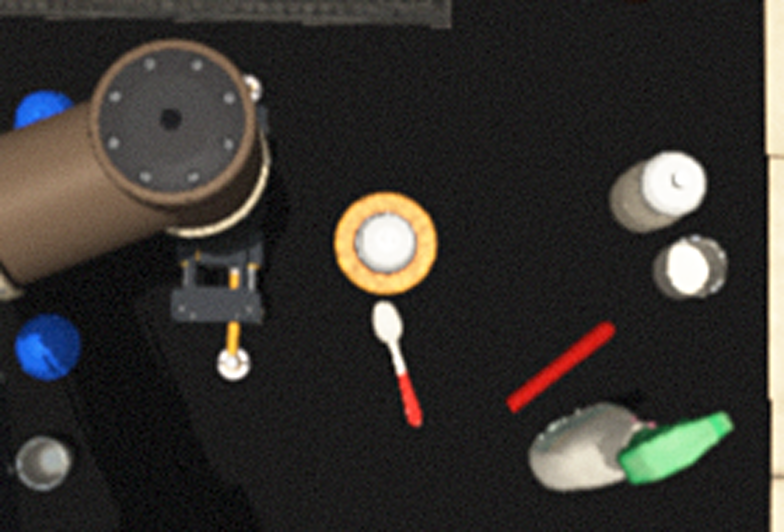

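View pics/side9.png

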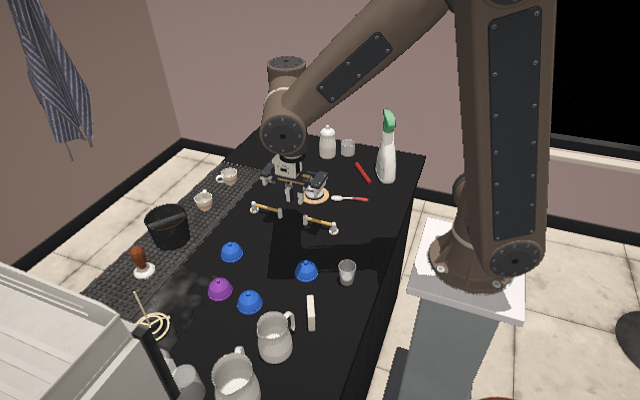

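```bash
python3 -c "
from station import arm
print(arm.job_done())"
```

```text
the job is handed in; nothing more can be done
None
```

The pale bell now stands on the cork spot, and I handed the job in at about 11.5 s of the 58 s allowed.

- **Pushing:** I set the fingertips 20 mm apart as a fork and pushed the bell low on its foot. In the wrist pictures it was within about 1 mm of the opening's middle when it went through, and never seemed to touch the posts. I did not grip or lift it.
- **Final position:** Just before backing off, the wrist camera put the bell at (0.544, -0.137) and the cork centre at (0.5445, -0.1355), so about 2 mm apart. After backing off, the top picture shows it centred with cork all round.
- **Forces:** The wrist force readings after each move were at most about 2 N while pushing.
- **Bystanders:** In the last top and side pictures they look where they started. I compared them by eye and did not measure them again.

**What disagreed:**
- The top camera reads about 2–3 mm lower in x than the wrist camera; I steered by the wrist camera.
- The posts measured about 89 mm apart instead of 92 mm, with their middle unaffected.
- One fast descent behind the bell ended about 12 mm off sideways and 16 mm too high; I corrected that before touching the bell.

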